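Nip a batten in the cam clamp

ROBOT

A 6-joint arm with a two-finger parallel gripper is mounted at the origin on the work surface. World frame = base frame: x ahead of the robot, y to its left, z up, the work surface at z = 0. Lengths are in m, angles in degrees, forces in N, time in s.
With the tool pointing down it reaches from about 0.275 to 0.725 m from the base axis. Payload 5.6 kg.
Tool frame: the origin (TCP) lies at the very end of the fingers, on their centre line; the grasp point (between the pads) lies 19 mm behind it; z points along the fingers, y is the line along which they close (so a half turn about z gives the same grasp; the last joint's range is limited). The gripper opens to 85 mm and grips with 20 to 120 N. Pads are 22 mm wide; open, the fingers measure 114 mm over their backs; the gripper's body (76 mm by 85 mm) begins 54 mm behind the grasp point. The pads swing forward as they close: fully open they stand 13 mm farther back than shut.
Start: joints at [92.968, 14.616, 6.199, 0, -81.583, -16.306], TCP at [0.127, 0.535, 0.231] pointing down, gripper open.
Joint ranges: [-168.99, 168.99], [-69.2, 112.95], [-62.41, 85.93], [-164.36, 98.24], [-168.68, -3.75], [-174.98, 174.98]. Speed limits (degrees/s): [147.25, 147.25, 180, 180, 180, 180].

INTERFACE

Orientations are given as [roll, pitch, yaw] about the fixed x, y, z axes, in that order (R = Rz(yaw) Ry(pitch) Rx(roll)).
In Python, from station import read_state, snapshot, get_calibration, close_job gives the robot as it stands.
- The arm moves only by the shell command python3 -m handwheel 'ROWS'. ROWS is JSON, a list of rows, each a list of 7 numbers: the shift along the world's x, y, z scaled (see below), then the turn, a rotation vector about the world's x, y, z scaled (see below), then the closure, from 0 (fully open) to 1 (shut). In form: [[dx, dy, dz, wx, wy, wz, fingers], ...]. A call has 1 to 12 rows; each row is the pose to reach, as a shift and turn from the pose commanded when the call began; what a row does not reach only later rows make up. The controller multiplies each number of a shift by 0.1 m and each number of a turn by 0.5 rad. A row lasts 1/10 s, in which the tool goes at most 50 mm and 8.59 degrees, less where a joint would pass 70% of its speed; a pose out of reach is approached as far as the arm can. A call with a number of a shift or a turn outside -1 to 1 is refused whole. A call with a gripper value outside its range is refused whole. The fingers move at their own pace and stop on an object; the grip force is fixed at half the most. Time passes only in rows, so rows that repeat a pose let the fingers close. It gives the time, the measured TCP pose, the force, the opening and the grip force at its end, in the units of the state.
- read_state(): the state, without advancing time (a new reading comes with each control period).
- snapshot(name): name is "side" or "top" or "wrist"; returns the picture (384x512x3 uint8, blue, green, red); there is no depth.
- get_calibration(name): a dict with "fx", "fy", "cx", "cy" (pixels), "dist" ([k1, k2, p1, p2, k3] as OpenCV has them; the pictures are not rectified), "T" (4x4, takes a point from camera to world coordinates). Camera axes: x right, y down, z forward; pixel columns grow to the right and rows downward; lengths in m; the calibration is good to about 2 mm. A picture is of the moment at which its call begins: read the wrist's pose just before it. get_calibration takes no time and is no camera call; for the wrist camera it gives the pose at the moment of the call.
- close_job(): hands the job in; it is judged then, once.
The state is a dict: "t": time; "joint_positions": joint angles; "joint_vel": joint speeds; "tau": joint torques, N m; "tool_pos": TCP position; "ee_rot": TCP orientation; "wrist_force": force on the tool from outside, world axes, zero at the start; "torque": the same for the moment, N m; "gripper_width": opening from 0.0 (shut) to 1.0 (fully open); "grasp_force": force on a finger pad.
Only numpy, scipy, OpenCV 4.12 (cv2) and the standard library are available. Lean on these libraries where they do the work, as an engineer would, in place of code of your own. Each camera call takes 0.05 s, during which the arm holds its last target. There are 200 camera calls.

TASK

With one finger, slide the loose batten along the clamping board until its end touches the end stop. Then push the cam lever round clockwise with a finger until the batten is nipped tight between cam and fence, and let go. Only push: do not lift anything, and leave the other things on the bench where they are.

Things in the scene. Friction and masses are not known exactly. Their poses are not given: they have to be found in the camera images.
- jig: Clamping board: grey laminated board, 240 (x) x 330 (y) x 15 mm, fixed to the bench. Origin on the bench plane; z up. In its frame the board spans x -145..+95 and y -130..+200 mm, top at z = 15. 'Board x, y' below means this frame.
- fence: Dark wooden fence fixed on the board, 22 x 300 x 26 mm high, running along board y (from y -115 to +185); origin under its centre. Its inner face, towards the batten, is at board x = +60 mm.
- end_stop: Dark wooden block 52 (x) x 22 (y) x 26 mm high fixed on the board at the -y end of the fence; origin under its centre (board x 34, y -101 mm). The face that meets the batten is at board y = -90.
- stop_face (a point): Point on the end stop's contact face (board x 37.5, y -90, 15 mm above the board): the batten's stop end is here when the batten is fully home.
- batten: The loose pale wooden batten, 45 (its x) x 200 (its y) x 30 mm high, about 0.11 to 0.23 kg, lying flat on the board beside the fence, its long axis roughly along board y. It starts 30 to 70 mm short of the stop and a few mm off the fence. Origin under its centre, on its underside (15 mm above the bench); z axis up.
- batten_free_end (a point): Centre of the batten's +y end face (45 wide x 30 mm high), the one away from the stop and the one to push on; mid-height, 30 mm above the bench.
- batten_stop_end (a point): Centre of the batten's -y end face, the one that goes against the end stop; mid-height.
- lever_pivot (a point): On the lever's upright pivot axis, at the mid-height of the lever arm, 47 mm above the bench; board x -19.4, y 0. A pin with a round steel head stands 1 mm above the arm here.
- lever_end (a point): Centre of the round end (22 mm diameter, 18 mm high) of the lever arm, 108 mm from the pivot, 47 mm above the bench. The arm is a wooden bar 18 mm wide, its underside 26 and its top 38 mm above the board (41 and 53 mm above the bench); the space under the arm is open except at the cam.
- cam: Round wooden eccentric disc, radius 28 mm, 24 mm high, fixed under the lever arm and turning with it; origin on the disc's centre line, on the board, 9 mm off the pivot axis.
- cam_lever (a joint): Lever angle, rad, growing clockwise seen from above. At 0 the arm points 110 deg clockwise of board +x; at 1.22 along board -x. Starts at 0 to 0.25; a push of about 2 N turns it and it stays where left. The cam meets a batten lying against the fence at about 1.3; then the push stiffens to some 10 to 20 N at the lever end, well tight at 1.36; hard end at 1.42. Turning drags the batten towards the stop.
- hammer: Bystander: hammer lying on the bench to the right of the board.
- glue: Bystander: white bottle, 54 mm diameter, 130 mm high, standing left of the board; origin under it.
- tin: Bystander: steel tin, 66 mm diameter, 90 mm high, standing left of the board; origin under it.
- offcut: Bystander: wooden offcut 60 x 100 x 35 mm on the bench at the right, far side.
Things that resemble listed ones, but are neither listed nor needed, are in the scene too. What is shaped like the batten but blue or pink is not meant.

How it is judged (in metres and radians):
On the way, in this order (a step that is already met when the one before it is completed fails the run):
1. the batten's end is against the end stop (within 3 mm) while the lever is still loose (y of batten_stop_end in the frame of stop_face below 0.003 m and value of joint cam_lever below 0.9 rad), for 0.2 s.
2. the lever has been pushed round and the cam presses on the batten (value of joint cam_lever above 1.25 rad and contact force between cam and batten above 4 N), for 0.2 s.
At the end, for the whole second after the job is handed in: The batten lies flat on the board, at rest, its end within 4 mm of the end stop and in line with the fence (within 0.025 rad); the lever is past 1.25 rad and, with nobody touching it, the cam still presses on the batten with more than 4 N and the batten on the fence with more than 3 N (all of step 2 and y of batten_stop_end in the frame of stop_face below 0.004 m and angle between the y axis of batten and the y axis of jig, either way round below 0.025 rad and angle between batten's own z axis and vertical below 0.05 rad and contact force between fence and batten above 3 N and linear speed of batten below 0.01 m/s).
It fails at once if the batten is lifted or tipped up off the board (height (world z) of batten above 0.027 m or angle between batten's own z axis and vertical above 0.2 rad).
It fails at once if the hammer is moved more than 20 mm or knocked over (distance of hammer from where it was at the start of the episode above 0.02 m).
It fails at once if the glue is moved more than 20 mm or knocked over (distance of glue from where it was at the start of the episode above 0.02 m or angle between glue's own z axis and vertical above 0.4 rad).
It fails at once if the tin is moved more than 20 mm or knocked over (distance of tin from where it was at the start of the episode above 0.02 m or angle between tin's own z axis and vertical above 0.4 rad).
It fails at once if the offcut is moved more than 20 mm or knocked over (distance of offcut from where it was at the start of the episode above 0.02 m).
It also fails if it takes over 45 s, if anything falls off the work surface, if the arm or the gripper's body presses on something with over 40 N, if the wrist force passes 120 N, or if a joint passes its speed limit or range.

## Working session

There is one attempt and no reset: what is moved stays moved. The work goes in short steps, Python scripts to look and compute and a shell command to move; the robot and the scene stay as the last step left them, time stands still between calls to the robot, and variables do not carry over. Pictures are saved under pics/ and viewed, at most 10 in all, crops included, and the job is handed in when it is done.

```bash
mkdir -p pics
python3 - <<'E'
from station import *
import cv2
s=read_state();print(s)
for n in("top","side"):
    cv2.imwrite(f"pics/{n}0.png",snapshot(n));c=get_calibration(n);print(n,c)
E
```

```text
{'t': 0.0, 'joint_positions': array([ 9.29682511e+01,  1.46523540e+01,  6.13115705e+00, -2.51758909e-02,
       -8.15830705e+01, -1.63075868e+01]), 'joint_vel': array([-0.02698293, -0.06148174,  0.01118115,  0.04282332,  0.01572642,
        0.00552616]), 'tau': array([-9.88069005e-04, -3.86633027e+01,  2.37949419e+01,  5.36550969e+00,
       -6.02371496e-03,  8.02802731e-06]), 'tool_pos': array([0.12672451, 0.53469898, 0.2304109 ]), 'ee_rot': array([ 1.79892935e+02, -5.38157613e-03, -1.33430385e+01]), 'wrist_force': array([ 0.14475694,  0.66897543, -0.08738648]), 'torque': array([-0.00851862, -0.02242382,  0.0221567 ]), 'grasp_force': 0.0, 'gripper_width': 1.0001629557080272}
top {'fx': 438.38433501504215, 'fy': 438.38433501504215, 'cx': 258.3152619179544, 'cy': 198.9756888171272, 'dist': array([-0.10054406,  0.        ,  0.        ,  0.        ,  0.        ]), 'T': array([[-0.02708008, -0.99288806,  0.11593092,  0.42156424],
       [-0.99958409,  0.02574566, -0.01299271,  0.02535979],
       [ 0.00991559, -0.11623455, -0.9931723 ,  1.63329958],
       [ 0.        ,  0.        ,  0.        ,  1.        ]])}
side {'fx': 498.6745893409001, 'fy': 498.6745893409001, 'cx': 262.576725046024, 'cy': 192.18763746646948, 'dist': array([-0.00669929,  0.        ,  0.        ,  0.        ,  0.        ]), 'T': array([[ 0.7163855 , -0.52866723,  0.45530515, -0.10458781],
       [-0.69766367, -0.53571512,  0.47568341, -0.74277207],
       [-0.00756438, -0.65842256, -0.75261047,  1.24388448],
       [ 0.        ,  0.        ,  0.        ,  1.        ]])}
```

View pics/top0.png

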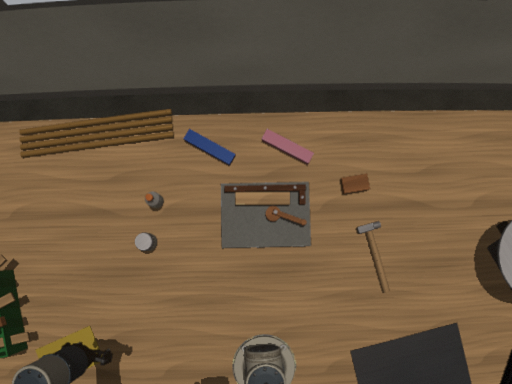

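View pics/side0.png

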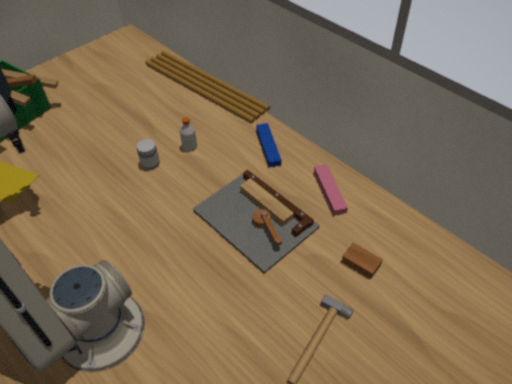

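The top view shows the board at about (221–311, 182–248). The fence runs along row 188 and the stop is at (302, 196). The batten spans (236–290, 199), and the lever runs from (273, 214) to (304, 222). Board +x is roughly world +x. I'll take a closer crop.

```bash
cat > h.py <<'E'
import numpy as np,cv2
from station import *
def ray(c,uv,z):
    K=np.array([[c['fx'],0,c['cx']],[0,c['fy'],c['cy']],[0,0,1]])
    p=cv2.undistortPoints(np.array(uv,float).reshape(-1,1,2),K,np.array(c['dist'])).reshape(-1,2)
    d=np.c_[p,np.ones(len(p))]@c['T'][:3,:3].T; o=c['T'][:3,3]
    z=np.broadcast_to(z,len(p)); return o+d*((z-o[2])/d[:,2])[:,None]
def proj(c,P):
    K=np.array([[c['fx'],0,c['cx']],[0,c['fy'],c['cy']],[0,0,1]])
    Ti=np.linalg.inv(c['T']);return cv2.projectPoints(np.array(P,float).reshape(-1,1,3),cv2.Rodrigues(Ti[:3,:3])[0],Ti[:3,3],K,np.array(c['dist']))[0].reshape(-1,2)
E
python3 - <<'E'
from h import *
im=cv2.imread('pics/top0.png')[172:256,212:322]
cv2.imwrite('pics/topc.png',cv2.resize(im,None,fx=7,fy=7,interpolation=cv2.INTER_CUBIC))
c=get_calibration('top');np.set_printoptions(precision=4,suppress=True)
print(ray(c,[(221,184),(311,182),(311,247),(221,248),(273,214),(304,222)],[.015]*4+[.053]*2))
E
```

```text
[[ 0.6703  0.1419  0.015 ]
 [ 0.6693 -0.1948  0.015 ]
 [ 0.4274 -0.185   0.015 ]
 [ 0.4328  0.1461  0.015 ]
 [ 0.55   -0.0469  0.053 ]
 [ 0.518  -0.1582  0.053 ]]
```

View pics/topc.png

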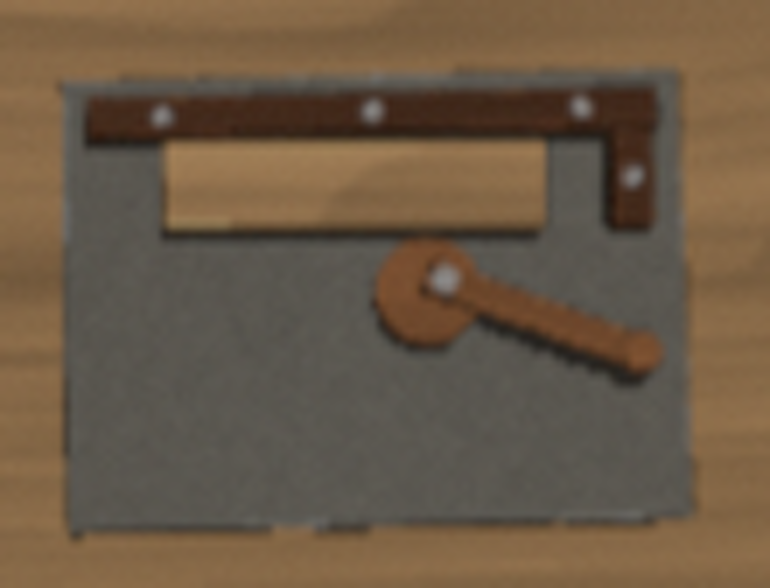

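Run:
```python
from h import *
np.set_printoptions(precision=4,suppress=True)
c=get_calibration('top')
a=np.array([(66,85),(678,72),(692,515),(72,535),(165,139),(547,136),(546,234),(165,231),(445,278),(643,352)],float)
uv=(a+.5)/7-.5+[212,172]
P=ray(c,uv,[.015]*4+[.045]*4+[.054,.053])
local=np.array([(95,200),(95,-130),(-145,-130),(-145,200)])/1000
A=np.r_[local,[(-.0194,0)]];B=np.r_[P[:4,:2],P[8:9,:2]]
Am,Bm=A.mean(0),B.mean(0);H=(A-Am).T@(B-Bm);th=np.arctan2(H[0,1]-H[1,0],H[0,0]+H[1,1])
R=np.array([[np.cos(th),-np.sin(th)],[np.sin(th),np.cos(th)]]);t=Bm-R@Am
print('yaw',np.degrees(th),'org',t);print('res',B-(A@R.T+t))
L=(P[:,:2]-t)@R;print(L);d=L[9]-L[8];print('len',np.hypot(*d),'ang cw',-np.degrees(np.arctan2(d[1],d[0]))-110)
```

```text
yaw -0.09414431310388188 org [ 0.5774 -0.0557]
res [[-0.0014 -0.0023]
 [-0.0021  0.0008]
 [ 0.002   0.0023]
 [-0.     -0.0015]
 [ 0.0015  0.0007]]
[[ 0.0936  0.1977]
 [ 0.0929 -0.1292]
 [-0.143  -0.1277]
 [-0.145   0.1985]
 [ 0.0593  0.1443]
 [ 0.056  -0.0553]
 [ 0.0046 -0.053 ]
 [ 0.011   0.1452]
 [-0.0179  0.0007]
 [-0.0587 -0.1005]]
len 0.10918548620351116 ang cw 1.9552968465591505
```

The board is at (0.577, -0.056) with yaw about 0, and the batten is about 36 mm short of the stop. The lever is at about 0.03 rad with a measured arm length of 109 mm, so it agrees with the sizes given. I'll shut the fingers, turn to yaw 0 and move over the free end.

```bash
python3 -m handwheel '[[0.35,-0.3,0,0,0,0.15,1],[0.7,-0.6,0,0,0,0.3,1],[1,-0.85,0,0,0,0.466,1]]'
python3 -m handwheel '[[0.35,-0.3,0,0,0,0,1],[0.7,-0.6,0,0,0,0,1],[1,-0.85,0,0,0,0,1]]'
python3 -m handwheel '[[0.35,-0.3,0,0,0,0,1],[0.7,-0.6,0,0,0,0,1],[1,-0.85,0,0,0,0,1]]'
python3 -m handwheel '[[0.35,-0.3,0,0,0,0,1],[0.7,-0.6,0,0,0,0,1],[1,-0.85,0,0,0,0,1]]'
python3 -m handwheel '[[0.3,-0.3,0,0,0,0,1],[0.6,-0.5,0,0,0,0,1],[0.84,-0.75,0,0,0,0,1],[0.84,-0.75,0,0,0,0,1],[0.84,-0.75,0,0,0,0,1]]'
python3 - <<'E'
from h import *
c=get_calibration('wrist');s=read_state();print(s['t'],s['tool_pos'],s['ee_rot'],s['gripper_width'])
cv2.imwrite('pics/w1.png',snapshot('wrist'));np.savez('w1.npz',**c)
print(c)
E
```

```text
t: 0.4
tool_pos: [0.2278, 0.4486, 0.2309]
ee_rot: [179.9, 0.0, 0.2]
wrist_force: [1.1, 1.0, 0.3]
gripper_width: 0.513
grasp_force: 0.0
t: 0.7
tool_pos: [0.328, 0.3633, 0.2311]
ee_rot: [180.0, 0.0, -0.0]
wrist_force: [1.6, 0.7, -0.2]
gripper_width: 0.003
grasp_force: 0.0
t: 1.0
tool_pos: [0.428, 0.2783, 0.231]
ee_rot: [180.0, 0.0, -0.0]
wrist_force: [0.1, 1.4, -0.2]
gripper_width: -0.002
grasp_force: 0.0
t: 1.3
tool_pos: [0.528, 0.1933, 0.2308]
ee_rot: [180.0, 0.0, -0.0]
wrist_force: [-0.2, 1.2, 0.7]
gripper_width: -0.004
grasp_force: 0.0
t: 1.8
tool_pos: [0.6109, 0.1195, 0.2302]
ee_rot: [180.0, 0.1, -0.1]
wrist_force: [0.0, 0.8, 0.6]
gripper_width: 0.0
grasp_force: 0.0
1.8 [0.61090619 0.11950838 0.23022433] [ 1.79977845e+02  1.01074820e-01 -8.18607769e-02] 0.00040241211698904274
{'fx': 310.00670680499576, 'fy': 310.00670680499576, 'cx': 252.27601863099537, 'cy': 188.3695442701498, 'dist': array([0.02872525, 0.        , 0.        , 0.        , 0.        ]), 'T': array([[-2.90892435e-03, -9.48314756e-01, -3.17317920e-01,
         6.91658527e-01],
       [-9.99995762e-01,  2.72035787e-03,  1.03730830e-03,
         1.20246820e-01],
       [-1.20476466e-04,  3.17319593e-01, -9.48318650e-01,
         3.72997364e-01],
       [ 0.00000000e+00,  0.00000000e+00,  0.00000000e+00,
         1.00000000e+00]])}
```

View pics/w1.png

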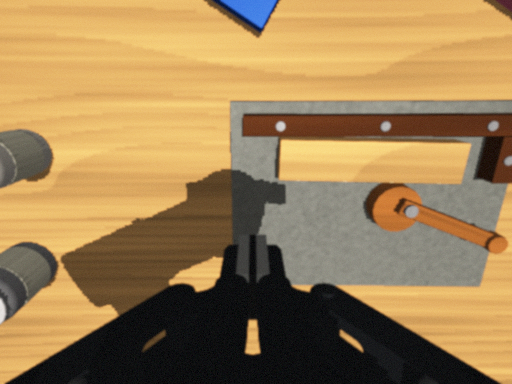

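The wrist view shows the batten's free end at (281,140)–(279,182). Its stop end is at (470,143)–(463,184), the pivot at (411,212) and the lever end at (497,243).

Run:
```python
from h import *
np.set_printoptions(precision=4,suppress=True)
c=dict(np.load('w1.npz'))
uv=[(281,140),(278.5,182),(470,143),(463,184),(411,212),(497,243),(231,101),(233,284),(243,137),(485,137)]
print(ray(c,uv,[.045]*4+[.054,.053,.015,.015,.041,.041]))
```

```text
[[ 0.6359  0.09    0.045 ]
 [ 0.5893  0.0915  0.045 ]
 [ 0.6314 -0.108   0.045 ]
 [ 0.5863 -0.1104  0.045 ]
 [ 0.5569 -0.0547  0.054 ]
 [ 0.5184 -0.1569  0.053 ]
 [ 0.6742  0.144   0.015 ]
 [ 0.4354  0.1471  0.015 ]
 [ 0.6385  0.1304  0.041 ]
 [ 0.6369 -0.1247  0.041 ]]
```

Everything agrees to about 2 mm. I'll go down beside the free end, then push about 37 mm in -y.

```bash
python3 -m handwheel '[[0,0,-0.4,0,0,0,1],[0,0,-0.8,0,0,0,1],[0.02,0,-1,0,0,0,1]]'
python3 -m handwheel '[[0,0,-0.4,0,0,0,1],[0,0,-0.7,0,0,0,1],[0,0,-0.9,0,0,0,1],[0,0,-1,0,0,0,1],[0,0,-1,0,0,0,1]]'
python3 -m handwheel '[[0,-0.06,0,0,0,0,1],[0,-0.12,0,0,0,0,1],[0,-0.16,0,0,0,0,1],[0,-0.2,0,0,0,0,1],[0,-0.24,0,0,0,0,1],[0,-0.28,0,0,0,0,1],[0,-0.32,0,0,0,0,1],[0,-0.36,0,0,0,0,1],[0,-0.4,0,0,0,0,1],[0,-0.42,0,0,0,0,1],[0,-0.44,0,0,0,0,1]]'
python3 -m handwheel '[[0,-0.015,0,0,0,0,1],[0,-0.03,0,0,0,0,1]]'
```

```text
t: 2.15
tool_pos: [0.61, 0.1209, 0.1279]
ee_rot: [180.0, 0.3, 0.1]
wrist_force: [-0.4, -0.9, -0.3]
gripper_width: -0.002
grasp_force: 0.0
t: 2.65
tool_pos: [0.6117, 0.1206, 0.0304]
ee_rot: [180.0, 0.1, 0.1]
wrist_force: [0.8, -0.7, -0.1]
gripper_width: 0.0
grasp_force: 0.0
t: 3.75
tool_pos: [0.6129, 0.076, 0.0312]
ee_rot: [180.0, 0.0, 0.0]
wrist_force: [0.8, 2.1, 1.8]
gripper_width: -0.002
grasp_force: 0.7
t: 3.95
tool_pos: [0.6128, 0.0731, 0.0313]
ee_rot: [-180.0, 0.0, 0.0]
wrist_force: [0.1, 2.0, 0.9]
gripper_width: -0.0
grasp_force: 0.7
```

```bash
python3 -m handwheel '[[0,-0.015,0,0,0,0,1],[0,-0.03,0,0,0,0,1]]'
python3 -m handwheel '[[0,-0.01,0,0,0,0,1],[0,-0.02,0,0,0,0,1]]'
python3 -m handwheel '[[0,-0.01,0,0,0,0,1],[0,-0.02,0,0,0,0,1]]'
python3 -c "
from h import *
cv2.imwrite('pics/w2.png',snapshot('wrist'))"
```

```text
t: 4.15
tool_pos: [0.6128, 0.0701, 0.0313]
ee_rot: [180.0, 0.0, 0.0]
wrist_force: [-0.8, 1.0, 0.8]
gripper_width: 0.0
grasp_force: 0.7
t: 4.35
tool_pos: [0.6129, 0.0686, 0.0313]
ee_rot: [-179.9, -0.0, 0.0]
wrist_force: [-0.7, 5.0, 2.2]
gripper_width: 0.002
grasp_force: 2.7
t: 4.55
tool_pos: [0.6129, 0.0684, 0.0313]
ee_rot: [-179.8, -0.0, 0.0]
wrist_force: [-1.7, 11.5, 1.8]
gripper_width: -0.001
grasp_force: 5.7
```

View pics/w2.png

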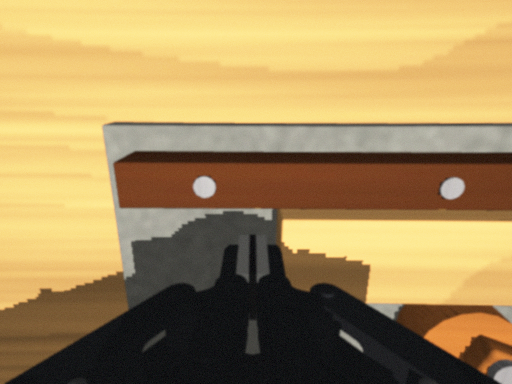

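The push stopped dead at y = 0.0684, as predicted, and the force rose to 11 N. The picture shows the batten square to the fence, so it is home. I'll back off, rise and go to the lever's +x side near its end.

```bash
python3 -m handwheel '[[0,0,0,0,0,0,1],[0,0.1,0,0,0,0,1],[0,0.25,0,0,0,0,1],[0,0.25,0.4,0,0,0,1],[0,0.25,0.8,0,0,0,1],[0,0.25,1,0,0,0,1]]'
python3 -m handwheel '[[0,-0.4,0,0,0,0,1],[-0.1,-0.8,0,0,0,0,1],[-0.2,-1,0,0,0,0,1]]'
python3 -m handwheel '[[0,-0.4,0,0,0,0,1],[-0.2,-0.8,0,0,0,0,1],[-0.2,-1,0,0,0,0,1]]'
python3 -m handwheel '[[-0.2,-0.4,0,0,0,0,1],[-0.2,-0.43,0,0,0,0,1],[-0.2,-0.43,0,0,0,0,1]]'
python3 -c "
from h import *
cv2.imwrite('pics/t3.png',cv2.resize(snapshot('top')[172:256,212:322],None,fx=7,fy=7,interpolation=2))
c=get_calibration('wrist');cv2.imwrite('pics/w3.png',snapshot('wrist'));np.savez('w3.npz',**c);print(read_state()['tool_pos'])"
```

```text
t: 5.2
tool_pos: [0.6144, 0.0919, 0.1352]
ee_rot: [180.0, -0.3, 0.1]
wrist_force: [0.3, 0.3, 0.7]
gripper_width: -0.002
grasp_force: 0.0
t: 5.5
tool_pos: [0.5923, -0.0108, 0.1311]
ee_rot: [179.9, 0.0, -0.1]
wrist_force: [-1.0, -0.2, -0.7]
gripper_width: -0.0
grasp_force: 0.0
t: 5.8
tool_pos: [0.5709, -0.1109, 0.1314]
ee_rot: [180.0, 0.1, -0.1]
wrist_force: [0.4, 0.9, 0.3]
gripper_width: -0.003
grasp_force: 0.0
t: 6.1
tool_pos: [0.5524, -0.1525, 0.1313]
ee_rot: [180.0, 0.0, -0.1]
wrist_force: [1.4, 1.0, 0.7]
gripper_width: 0.0
grasp_force: 0.0
[ 0.55305351 -0.15116591  0.13117675]
```

View pics/w3.png

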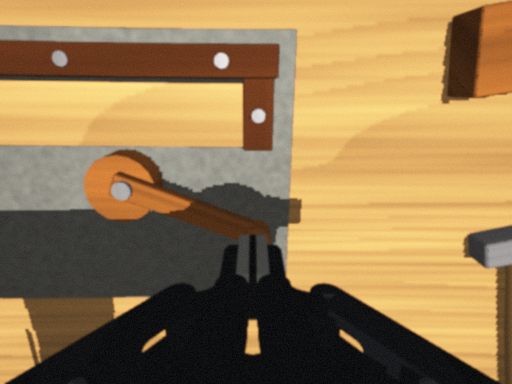

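Run:
```python
from h import *
np.set_printoptions(precision=4,suppress=True)
c=dict(np.load('w3.npz'))
print(ray(c,[(121,190),(185,194),(240,216),(268,225),(245,150),(244,82),(272,150)],[.054,.053,.053,.053,.041,.041,.041]))
print(proj(c,[(.552,-.154,.03),(.552,-.154,.053),(.541,-.1395,.053)]))
```

```text
[[ 0.559  -0.0527  0.054 ]
 [ 0.5553 -0.0998  0.053 ]
 [ 0.5372 -0.1411  0.053 ]
 [ 0.5295 -0.1629  0.053 ]
 [ 0.5865 -0.1452  0.041 ]
 [ 0.6353 -0.1449  0.041 ]
 [ 0.5865 -0.1657  0.041 ]]
[[256.333  188.4631]
 [256.6969 198.0352]
 [237.8457 211.4679]]
```

```bash
python3 -m handwheel '[[0.06,0,-0.3,0,0,0,1],[0.06,0,-0.6,0,0,0,1],[0.06,0,-0.85,0,0,0,1],[0.06,0,-0.98,0,0,0,1],[0.06,0,-0.98,0,0,0,1]]'
python3 - <<'E'
from h import *
s=read_state()['tool_pos'];print(s)
p=np.array([.558,-.0545]);last=s[:2]
for q in [0.03,.15,.3,.45,.6,.75,.9,1.0,1.1,1.2,1.25,1.3,1.34,1.38,1.42]:
    th=-np.radians(110)-q;u=np.array([np.cos(th),np.sin(th)]);n=np.array([-np.sin(th),np.cos(th)])
    f=p+.09*u+n*(.009+.011*abs(n[0])+.0145*abs(n[1]));print(q,f.round(4),((f-s[:2])*10).round(3))
E
```

```text
t: 6.7
tool_pos: [0.5579, -0.1509, 0.0315]
ee_rot: [-180.0, 0.2, 0.1]
wrist_force: [0.8, 0.5, -0.7]
gripper_width: 0.002
grasp_force: 0.0
[ 0.55789348 -0.15088542  0.03148842]
0.03 [ 0.5475 -0.1472] [-0.104  0.037]
0.15 [ 0.5374 -0.1458] [-0.205  0.051]
0.3 [ 0.5247 -0.1422] [-0.332  0.087]
0.45 [ 0.5124 -0.1367] [-0.455  0.142]
0.6 [ 0.5007 -0.129 ] [-0.572  0.219]
0.75 [ 0.4901 -0.1194] [-0.678  0.315]
0.9 [ 0.4809 -0.1078] [-0.77  0.43]
1.0 [ 0.4758 -0.0992] [-0.821  0.517]
1.1 [ 0.4717 -0.09  ] [-0.862  0.609]
1.2 [ 0.4685 -0.0802] [-0.894  0.707]
1.25 [ 0.4674 -0.0758] [-0.905  0.751]
1.3 [ 0.4664 -0.0717] [-0.915  0.792]
1.34 [ 0.4657 -0.0684] [-0.922  0.825]
1.38 [ 0.4652 -0.0651] [-0.927  0.858]
1.42 [ 0.4648 -0.0617] [-0.931  0.892]
```

```bash
python3 -m handwheel '[[-0.05,0.02,0,0,0,0,1],[-0.1,0.04,0,0,0,0,1],[-0.15,0.045,0,0,0,0,1],[-0.2,0.05,0,0,0,0,1],[-0.26,0.07,0,0,0,0,1],[-0.33,0.09,0,0,0,0,1],[-0.39,0.115,0,0,0,0,1],[-0.455,0.14,0,0,0,0,1],[-0.51,0.18,0,0,0,0,1],[-0.57,0.22,0,0,0,0,1]]'
python3 -m handwheel '[[-0.05,0.05,0,0,0,0,1],[-0.11,0.1,0,0,0,0,1],[-0.15,0.15,0,0,0,0,1],[-0.2,0.21,0,0,0,0,1],[-0.225,0.25,0,0,0,0,1],[-0.25,0.3,0,0,0,0,1],[-0.27,0.345,0,0,0,0,1],[-0.29,0.39,0,0,0,0,1],[-0.31,0.44,0,0,0,0,1],[-0.32,0.49,0,0,0,0,1],[-0.33,0.51,0,0,0,0,1]]'
python3 -c "
from h import *
print(read_state()['tool_pos'])
c=get_calibration('wrist');cv2.imwrite('pics/w4.png',snapshot('wrist'));np.savez('w4.npz',**c)"
```

```text
t: 7.7
tool_pos: [0.5014, -0.1296, 0.0333]
ee_rot: [180.0, 0.0, 0.0]
wrist_force: [2.9, -0.6, -0.0]
gripper_width: 0.001
grasp_force: 1.1
t: 8.8
tool_pos: [0.4686, -0.0784, 0.0332]
ee_rot: [180.0, 0.0, 0.0]
wrist_force: [2.1, -2.9, -0.4]
gripper_width: -0.002
grasp_force: 1.2
[ 0.46861178 -0.07843343  0.0332299 ]
```

View pics/w4.png

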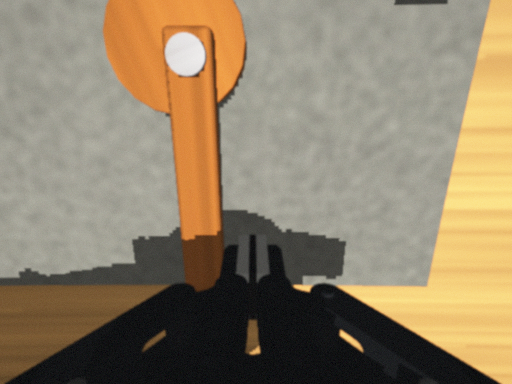

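The lever is nearly along -x, at about 1.2 rad, with the finger against its -y side and a push of about 3 N. I'll keep pushing in small steps and watch the force.

```bash
python3 -m handwheel '[[-0.01,0.02,0,0,0,0,1],[-0.015,0.04,0,0,0,0,1],[-0.02,0.06,0,0,0,0,1]]'
python3 -m handwheel '[[0,0.015,0,0,0,0,1],[0,0.03,0,0,0,0,1]]'
python3 -m handwheel '[[0,0.01,0,0,0,0,1],[0,0.02,0,0,0,0,1]]'
```

```text
t: 9.15
tool_pos: [0.4667, -0.0729, 0.0332]
ee_rot: [180.0, 0.0, -0.0]
wrist_force: [1.2, -2.6, -0.1]
gripper_width: -0.003
grasp_force: 1.3
t: 9.35
tool_pos: [0.4666, -0.0698, 0.0332]
ee_rot: [180.0, 0.0, 0.0]
wrist_force: [2.1, -2.2, 0.4]
gripper_width: -0.002
grasp_force: 1.3
t: 9.55
tool_pos: [0.4666, -0.0678, 0.0332]
ee_rot: [180.0, 0.0, 0.0]
wrist_force: [0.3, -3.6, 0.1]
gripper_width: -0.004
grasp_force: 1.6
```

```bash
python3 -m handwheel '[[0,0.01,0,0,0,0,1],[0,0.02,0,0,0,0,1],[0,0.02,0,0,0,0,1]]'
python3 -m handwheel '[[0,0.01,0,0,0,0,1],[0,0.02,0,0,0,0,1],[0,0.02,0,0,0,0,1]]'
python3 -m handwheel '[[0,0.01,0,0,0,0,1],[0,0.02,0,0,0,0,1],[0,0.02,0,0,0,0,1]]'
```

```text
t: 9.85
tool_pos: [0.4666, -0.0661, 0.0332]
ee_rot: [180.0, 0.0, 0.0]
wrist_force: [0.4, -4.5, 0.3]
gripper_width: -0.004
grasp_force: 2.4
t: 10.15
tool_pos: [0.4665, -0.0647, 0.0332]
ee_rot: [179.9, 0.1, 0.0]
wrist_force: [1.9, -8.6, -0.5]
gripper_width: -0.0
grasp_force: 3.7
t: 10.45
tool_pos: [0.4666, -0.0631, 0.0333]
ee_rot: [179.9, 0.1, 0.0]
wrist_force: [0.6, -9.1, -0.6]
gripper_width: -0.002
grasp_force: 4.6
```

```bash
python3 -m handwheel '[[0,0.01,0,0,0,0,1],[0,0.02,0,0,0,0,1],[0,0.02,0,0,0,0,1]]'
python3 -m handwheel '[[0,0.01,0,0,0,0,1],[0,0.02,0,0,0,0,1],[0,0.02,0,0,0,0,1]]'
```

```text
t: 10.75
tool_pos: [0.4665, -0.0616, 0.0332]
ee_rot: [179.8, 0.1, 0.0]
wrist_force: [2.3, -12.7, -1.5]
gripper_width: 0.003
grasp_force: 5.7
t: 11.05
tool_pos: [0.4666, -0.0602, 0.0333]
ee_rot: [179.8, 0.1, 0.0]
wrist_force: [2.3, -14.2, -2.6]
gripper_width: 0.003
grasp_force: 7.2
```

The force is 14 N, which is well tight. I'll hold briefly, back off in -y, rise and check.

```bash
python3 -m handwheel '[[0,0,0,0,0,0,1],[0,0,0,0,0,0,1],[0,-0.05,0,0,0,0,1],[0,-0.15,0,0,0,0,1],[0,-0.3,0,0,0,0,1],[0,-0.3,0.4,0,0,0,1],[0,-0.3,0.8,0,0,0,1],[-0.3,-0.3,1,0,0,0,1],[-0.5,-0.3,1,0,0,0,1],[-0.5,-0.3,1,0,0,0,1]]'
python3 -c "
from h import *
print(read_state()['tool_pos'])
c=get_calibration('wrist');cv2.imwrite('pics/w5.png',snapshot('wrist'));np.savez('w5.npz',**c)"
```

```text
t: 12.05
tool_pos: [0.4152, -0.0875, 0.134]
ee_rot: [-179.9, -0.1, -0.0]
wrist_force: [1.3, 0.2, -0.4]
gripper_width: 0.003
grasp_force: 0.0
[ 0.41516623 -0.08753082  0.13398159]
```

View pics/w5.png

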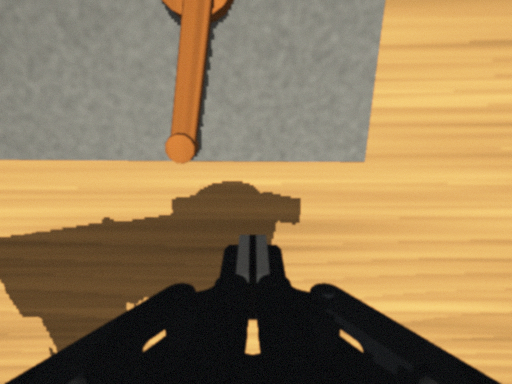

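The lever end is at (181,148), past -x and staying put. I'll compute its angle and look at the top view for the batten.

Run:
```python
from h import *
c=dict(np.load('w5.npz'))
e,m=ray(c,[(181,148),(197,0)],[.053]*2);print(e,m)
for p in ([.558,-.0545],m[:2]):
    d=e[:2]-p;print(np.hypot(*d),(-np.arctan2(d[1],d[0]))%(2*np.pi)-np.radians(110))
cv2.imwrite('pics/t5.png',cv2.resize(snapshot('top')[172:256,212:322],None,fx=7,fy=7,interpolation=2))
```

```text
[ 0.45234479 -0.03443569  0.053     ] [ 0.54597406 -0.05180741  0.053     ]
0.10754347652750464 1.4093994445209312
0.09522718006990909 1.4051816762082647
```

View pics/t5.png

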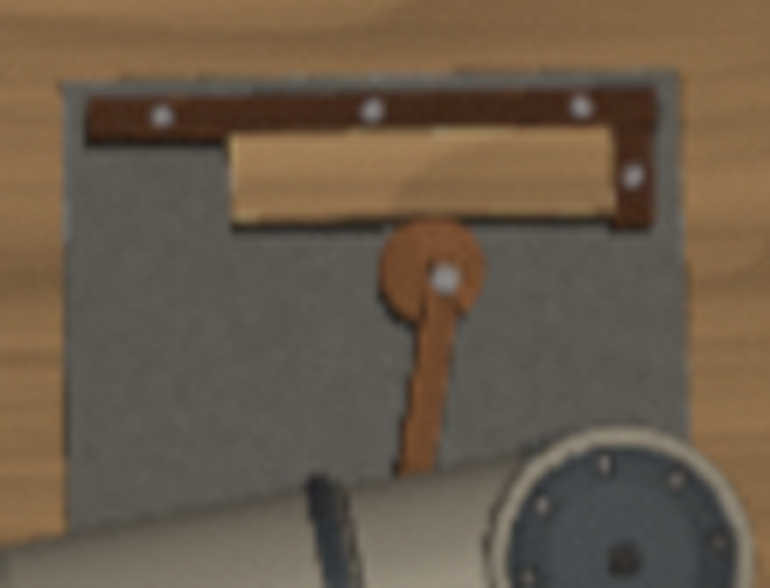

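The batten touches the stop and lies flush on the fence. The cam bears on it and the lever is at about 1.4 rad. I'll hand it in.

```bash
python3 -c "
from station import *
print(close_job())"
```

```text
the job is handed in; nothing more can be done
None
```

I slid the batten home against the end stop, then pushed the cam lever round to about 1.4 rad and let go. In the last picture the batten is flush on the fence with the cam against it, and I handed the job in at about 12 s (no verdict was returned).

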